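# Wind the docking plug home against the card terminal

### The job

One of the two docking fixtures has a card terminal in its nest, the other a bare circuit board. On the fixture with the card terminal, wind the handwheel clockwise (seen from above) by its crank handle until the sliding docking plug touches the terminal, then let go. Move the plug only by the wheel, do not push the carriage itself, and leave the board's fixture alone.

Things in the scene. Friction and masses are not known exactly. Their poses are not given: they have to be found in the camera images.
- terminal_gap (a joint): gap in m between the docking plug's nose and the card terminal on the terminal's fixture: 0 = touching (a hard stop), at most 0.055. It is coupled by rack and pinion to the handwheel: one clockwise turn (seen from above) closes 60 mm, so the wheel turns 0.1047 rad per mm; it stays where it is left
- terminal_handle (a point): centre (half-way up) of the black upright crank handle on the terminal fixture's handwheel: a round post 20 mm in diameter and 52 mm tall that spins freely on its pin, so it can be held at a constant gripper yaw while the wheel turns. It stands 42 mm off the wheel's axis. This point is 27 mm above the handle's foot, about 108 mm above the bench; the handle's top is 133 mm above the bench. About 2 to 3 N at the handle turns the wheel
- terminal_axis (a point): point on the upright axis of the terminal fixture's handwheel, fixed to the fixture, at the height of the handle's centre (108 mm above the bench). The wheel is a steel disc 110 mm in diameter whose rim's top is 79 mm, and whose hub's top is 91 mm, above the bench. The frame's x axis points along the fixture from the nest (terminal) end to the wheel end
- terminal_carriage: the sliding carriage with the docking plug on the terminal's fixture: an aluminium block 34 x 88 mm, 48 mm high above the bench, with a black plug nose 18 mm long towards the terminal. Origin at bench height under the plug's front face; x points away from the terminal, towards the wheel. Not to be touched
- terminal_dock: the whole fixture that holds the card terminal (146 x 75 x 28 mm, white, with keys, lying across the nest): grey base plate 260 x 130 x 12 mm, bolted down, origin at the centre of its underside, x towards the wheel end; the wheel's axis is at x = +90 mm
- board_handle (a point): centre of the crank handle of the other fixture, the same in every way but with a bare green circuit board in its nest; to be left alone
- board_dock: the whole other fixture (circuit board in the nest), built as the first one
- board_plug (a point): front of the docking plug of the board's fixture; to be left where it is

How it is judged:
At the end, for the whole second after the job is handed in: The docking plug of the terminal's fixture is within 3 mm of the terminal and at rest, the handle is released, and the plug of the board's fixture is within 6 mm of where it began (value of joint terminal_gap below 0.003 m and not (velocity of joint terminal_gap above 0.005 m/s) and distance of board_plug from where it was at the start of the episode below 0.006 m); the robot touches nothing.
It fails at once if the carriage of the terminal's fixture is pushed directly (more than 3 N) (contact force between any of the fingers, the arm and terminal_carriage above 3 N).
It fails at once if the plug of the board's fixture is moved by more than 6 mm (distance of board_plug from where it was at the start of the episode above 0.006 m).
It also fails if it takes over 45 s, if anything falls off the work surface, if the arm or the gripper's body presses on something with over 40 N, if the wrist force passes 120 N, or if a joint passes its speed limit or range.

### The arm

A 7-joint arm with a two-finger parallel gripper is mounted at the origin on the work surface; the furniture and walls round the work are solid. World frame = base frame: x ahead of the robot, y to its left, z up, the work surface at z = 0. Lengths are in m, angles in rad, forces in N, time in s.
With the tool pointing down it reaches from about 0.4 to 0.85 m from the base axis. Payload 10.4 kg.
Tool frame: the origin (TCP) lies where the fingers leave the gripper's body, on its centre line; the fingertips stand 73 mm ahead of it and the grasp point (between the pads) lies 54 mm ahead of it; z points along the fingers, y is the line along which they close (so a half turn about z gives the same grasp; the last joint's range is limited). The gripper opens to 85 mm and grips with 20 to 120 N. Pads are 22 mm wide; open, the fingers measure 114 mm over their backs; the gripper's body (76 mm by 85 mm) begins 54 mm behind the grasp point. The pads swing forward as they close: fully open they stand 13 mm farther back than shut.
Start: joints at [1.253, 0.332, -0.065, 1.46, 0.022, 1.35, -0.088], TCP at [0.182, -0.598, 0.304] pointing down, gripper open.
Joint ranges: [-2.6, 2.6], [-0.5, 2.12], [-1.47, 1.34], [0.16, 2.42], [-1.27, 4.41], [0.06, 2.06], [-2.6, 2.6]. Speed limits (rad/s): [2.22, 2.22, 2.79, 2.79, 3.14, 3.14, 3.14].

### API

Orientations are given as a unit quaternion [x, y, z, w].
In Python, from workcell import manip, camera gives the robot as it stands. The module is installed in compiled form; this text tells all that it offers.
- The arm moves only by the shell command python3 -m creep 'ROWS' [OPENING] [FORCE]. ROWS is JSON, a list of rows, each a list of 2 entries, a list of its own where there are three numbers: the shift along the tool's x, y, z in mm, then the turn about the tool's z in rad. In form: [[[tx, ty, tz], twist], ...]. A call has 1 to 5 rows; each row is the pose to reach, as a shift and turn from the pose commanded when the call began, along the tool's axes at that moment; what a row does not reach only later rows make up. A row lasts 1/12 s, in which the tool goes at most 41.7 mm and 7.16 degrees, less where a joint would pass 70% of its speed; a pose out of reach is approached as far as the arm can. A call with a gripper value outside its range is refused whole. OPENING is the opening, from 0 (shut) to 1 (fully open), set as the call begins (- or left out, the last holds). The fingers move at their own pace and stop on an object; FORCE is the grip in N (left out, the last holds). Time passes only in rows, so rows that repeat a pose let the fingers close. It gives the time, the measured TCP pose, the force, the opening and the grip force at its end, in the units of the state.
- manip.get_obs(): the state, without advancing time (a new reading comes with each control period).
- camera(name): name is "scene" or "top" or "wrist"; returns a dict with "pixels" (480x640x3 uint8, red, green, blue), "z_map" (480x640 float32, m along the optical axis (not along the pixel's ray), 0 where there is no reading), "fx", "fy", "cx", "cy" (pixels), "distortion" ([k1, k2, p1, p2, k3] as OpenCV has them; the pictures are not rectified), "extrinsics" (4x4, takes a point from world to camera coordinates). Camera axes: x right, y down, z forward; pixel columns grow to the right and rows downward; lengths in m; the calibration is good to about 2 mm. A picture is of the moment at which its call begins.
- manip.hand_in(): hands the job in; it is judged then, once.
The state is a dict: "clock": time; "joint_pos": joint angles; "joint_velocities": joint speeds; "tau": joint torques, N m; "position": TCP position; "ee_rot": TCP orientation; "ft_force": force on the tool from outside, world axes, zero at the start; "torque": the same for the moment, N m; "grip_width": opening from 0.0 (shut) to 1.0 (fully open); "grasp_force": force on a finger pad.
Only numpy, scipy, OpenCV 4.12 (cv2) and the standard library are available. Lean on these libraries where they do the work, as an engineer would, in place of code of your own. Each camera call takes 0.05 s, during which the arm holds its last target. There are 200 camera calls.

## Working session

There is one attempt and no reset: what is moved stays moved. The work goes in short steps, Python scripts to look and compute and a shell command to move; the robot and the scene stay as the last step left them, time stands still between calls to the robot, and variables do not carry over. Pictures are saved under pics/ and viewed, at most 10 in all, crops included, and the job is handed in when it is done.

```bash
mkdir -p pics; cat > h.py <<'E'
import numpy as np, cv2
from workcell import manip, camera
def save(n,f):
    c=camera(n); cv2.imwrite('pics/'+f,c['pixels'][:,:,::-1]); np.savez('pics/'+f[:-4]+'.npz',**c); return c
def ray(c,u,v,z):
    K=np.array([[c['fx'],0,c['cx']],[0,c['fy'],c['cy']],[0,0,1.]])
    p=cv2.undistortPoints(np.array([[[u,v]]],float),K,np.array(c['distortion'],float))[0,0]
    E=np.array(c['extrinsics']);R=E[:3,:3];t=E[:3,3]
    o=-R.T@t; d=R.T@np.array([p[0],p[1],1]); return o+d*(z-o[2])/d[2]
E
python3 - <<'E'
from h import *
save('top','top1.png');save('scene','sc1.png')
print({k:np.round(v,3) for k,v in manip.get_obs().items()})
E
```

```text
{'clock': np.float64(0.1), 'joint_pos': array([ 1.253,  0.333, -0.065,  1.461,  0.022,  1.35 , -0.088]), 'joint_velocities': array([-0.   , -0.001,  0.002, -0.002,  0.   , -0.003,  0.   ]), 'tau': array([ 2.0000e-03, -6.2675e+01,  4.9000e-02, -3.9243e+01,  1.6000e-02,
        7.0000e-03, -0.0000e+00]), 'position': array([ 0.181, -0.598,  0.303]), 'ee_rot': array([ 0.989,  0.147, -0.   , -0.001]), 'ft_force': array([0.395, 0.755, 0.096]), 'torque': array([ 0.007, -0.016, -0.02 ]), 'grasp_force': np.float64(0.0), 'grip_width': np.float64(0.997)}
```

View pics/top1.png

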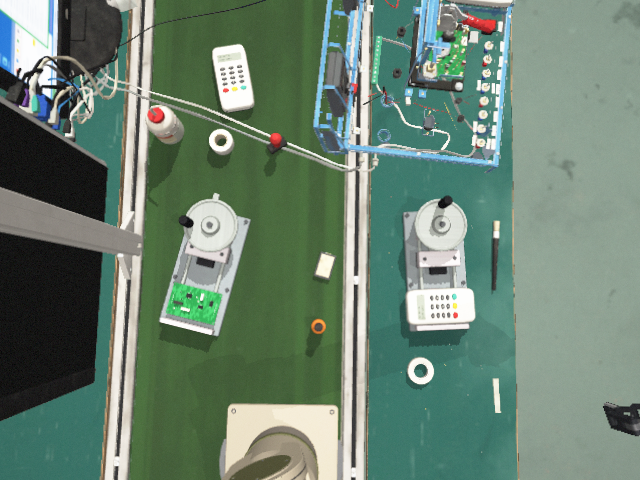

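View pics/sc1.png

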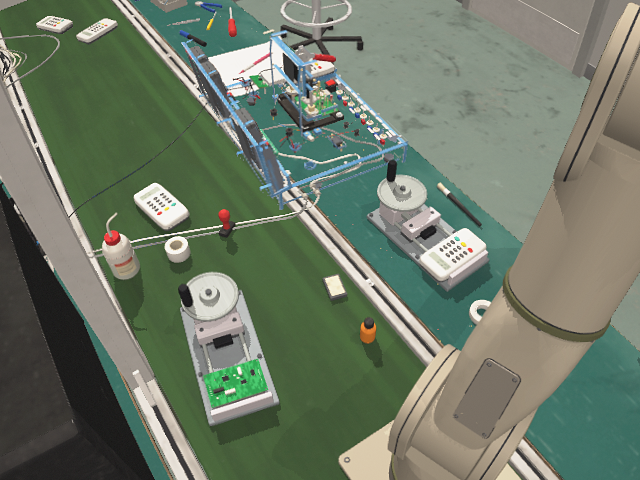

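The top view shows the terminal fixture on the right: wheel hub at (441,225), handle at about (445,202), terminal at (440,309). The board fixture is on the left, with its wheel at (210,226).

```bash
python3 - <<'E'
from h import *
c=dict(np.load('pics/top1.npz'))
im=c['pixels']
def blob(x0,x1,y0,y1,th):
    g=im[y0:y1,x0:x1].max(2)
    n,l,s,ce=cv2.connectedComponentsWithStats((g<th).astype(np.uint8))
    return [(s[i].tolist(),(ce[i]+[x0,y0]).round(1)) for i in range(1,n) if s[i][4]>20]
print(blob(425,465,190,222,60))
print(blob(420,465,255,290,60))
for n,u,v,z in [('hub',441,224.5,.091),('handletop',446,201.5,.133),('term near carr',440,290,.028),('carr L',418,258,.048),('carr R',460,258,.048),('baseTL',404.5,212,.012),('baseBL',406.5,328,.012),('frame',410,155,.0)]:
    print(n,ray(c,u,v,z).round(4))
# depth heights
K=np.array([[c['fx'],0,c['cx']],[0,c['fy'],c['cy']],[0,0,1.]]);E=c['extrinsics']
v,u=np.mgrid[0:480,0:640]
p=cv2.undistortPoints(np.stack([u,v],-1).reshape(-1,1,2).astype(float),K,c['distortion']).reshape(480,640,2)
P=np.dstack([p*c['z_map'][...,None],c['z_map']])
W=(P-E[:3,3])@E[:3,:3]
np.save('pics/W.npy',W)
Wn=lambda x0,x1,y0,y1:(W[y0:y1,x0:x1].reshape(-1,3))
q=Wn(425,470,190,222);q=q[(q[:,2]>.12)&(q[:,2]<.2)];print('handle',q.mean(0),len(q),q.min(0),q.max(0))
q=Wn(400,480,190,260);k=(q[:,2]>.072)&(q[:,2]<.084);print('rim',q[k].min(0),q[k].max(0))
q=Wn(430,452,214,236);k=(q[:,2]>.086)&(q[:,2]<.096);print('hub',q[k].mean(0),q[k].min(0),q[k].max(0))
q=Wn(370,500,130,175);print('frame hi',q[:,2].max(), q[q[:,2]>.05].min(0),q[q[:,2]>.05].max(0))
for r in range(240,300,3): print(r,W[r,438].round(3))
s=im[185:335,390:490][:,:,::-1];cv2.imwrite('pics/crop.png',cv2.resize(s,None,fx=4,fy=4,interpolation=cv2.INTER_CUBIC))
E
```

```text
[([13, 6, 14, 12, 112], array([444.7, 201.7]))]
[([9, 12, 18, 7, 110], array([437.6, 270.1]))]
hub [ 0.4931 -0.3167  0.091 ]
handletop [ 0.533  -0.3161  0.133 ]
term near carr [ 0.3608 -0.33    0.028 ]
carr L [ 0.4267 -0.2787  0.048 ]
carr R [ 0.4287 -0.3676  0.048 ]
baseTL [ 0.5299 -0.256   0.012 ]
baseBL [ 0.2783 -0.2615  0.012 ]
frame [ 0.6613 -0.2696  0.    ]
handle [ 0.5363074  -0.31887169  0.13049556] 85 [ 0.5280493  -0.32886199  0.12045075] [ 0.54695068 -0.31083143  0.13693318]
rim [ 0.4418295  -0.3745888   0.07201245] [ 0.5509737  -0.26591532  0.08396339]
hub [ 0.4952923  -0.31961942  0.08848563] [ 0.48020392 -0.33435327  0.08612962] [ 0.50938747 -0.30339588  0.09480249]
frame hi 1.134721782769415 [ 0.34693282 -0.44817796  0.05015461] [ 0.70641502 -0.05602707  1.13472178]
240 [ 0.463 -0.315  0.075]
243 [ 0.457 -0.314  0.076]
246 [ 0.45  -0.314  0.078]
249 [ 0.444 -0.314  0.077]
252 [ 0.44  -0.32   0.052]
255 [ 0.434 -0.321  0.047]
258 [ 0.428 -0.321  0.047]
261 [ 0.422 -0.322  0.045]
264 [ 0.415 -0.32   0.05 ]
267 [ 0.41  -0.325  0.033]
270 [ 0.403 -0.325  0.033]
273 [ 0.397 -0.324  0.036]
276 [ 0.391 -0.329  0.014]
279 [ 0.385 -0.33   0.012]
282 [ 0.378 -0.33   0.012]
285 [ 0.372 -0.33   0.011]
288 [ 0.365 -0.329  0.013]
291 [ 0.358 -0.323  0.038]
294 [ 0.352 -0.323  0.038]
297 [ 0.346 -0.323  0.039]
```

View pics/crop.png

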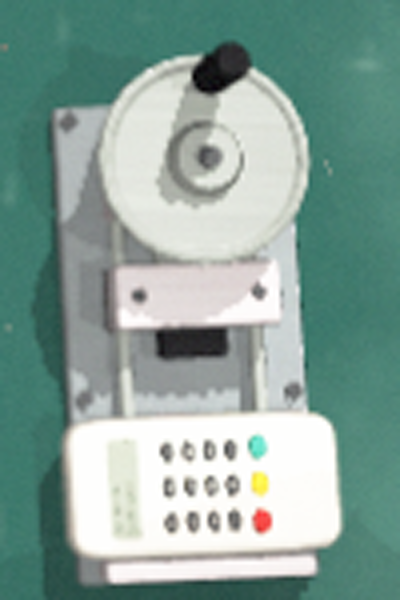

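The crop shows the handle top at about (448,199.5) in full-frame pixels and the plug nose about 33 mm short of the terminal. So the wheel has to turn about 3.5 rad. The axis is near (0.495, -0.319) and the handle near (0.537, -0.320). I'll move above it first.

```bash
python3 -m creep '[[[30,-12,0],0],[[65,-25,0],0],[[100,-39,0],0],[[135,-52,0],0],[[170,-66,0],0]]' 1 40
python3 -m creep '[[[35,-13,0],0],[[70,-27,0],0],[[105,-40,0],0],[[140,-54,0],0],[[175,-67,0],0]]'
python3 -m creep '[[[30,-12,0],0],[[60,-24,0],0],[[76,-29,0],0],[[76,-29,0],0],[[76,-29,0],0]]'
python3 - <<'E'
from h import *
save('wrist','w1.png');o=manip.get_obs();print(o['position'],o['ee_rot'],o['joint_pos'].round(2) if hasattr(o['joint_pos'],'round') else o['joint_pos'])
E
```

```text
clock: 0.52
position: [0.3261, -0.4842, 0.3036]
ee_rot: [0.989, 0.147, -0.0, -0.0]
ft_force: [-0.3, -0.9, 0.1]
grip_width: 0.996
grasp_force: 0.0
clock: 0.93
position: [0.4742, -0.369, 0.3037]
ee_rot: [0.989, 0.147, -0.0, -0.0]
ft_force: [1.5, -0.3, -0.1]
grip_width: 1.001
grasp_force: 0.0
clock: 1.35
position: [0.5378, -0.3199, 0.3032]
ee_rot: [0.989, 0.148, -0.0, -0.0]
ft_force: [-0.4, 0.2, -0.3]
grip_width: 1.002
grasp_force: 0.0
[ 0.53692832 -0.32113332  0.30342213] [ 9.89166597e-01  1.46796385e-01 -5.13314681e-04 -4.34285112e-05] [ 0.71  0.35 -0.31  1.45  0.11  1.36 -0.89]
```

View pics/w1.png

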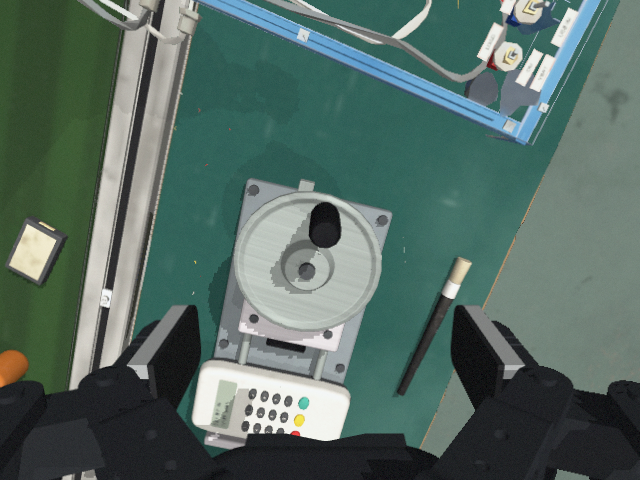

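The wrist view shows the handle's top end near (325,232) and the hub centre near (307,270). Next I cast rays through both.

```bash
python3 - <<'E'
from h import *
c=dict(np.load('pics/w1.npz'))
E=c['extrinsics'];print('cam',-E[:3,:3].T@E[:3,3], E[2,:3])
for n,u,v,z in [('hub',307,270,.091),('top a',325,232,.133),('foot b',325,214,.081)]: print(n,ray(c,u,v,z).round(4))
m=(c['pixels'][195:260,300:350].max(2)<60).astype(np.uint8)
n,l,s,ce=cv2.connectedComponentsWithStats(m);i=1+s[1:,4].argmax();print(s[i],ce[i])
W=np.stack([ray(c,u,v,1.) for u,v in [(300,232)]])
E
```

```text
cam [ 0.60709455 -0.29921045  0.37244156] [-0.27064189 -0.08150982 -0.95922318]
hub [ 0.4983 -0.3186  0.091 ]
top a [ 0.5403 -0.3191  0.133 ]
foot b [ 0.5383 -0.3196  0.081 ]
[   9    7   32   46 1181] [24.38526672 30.24470787]
```

Handle at about (0.539, -0.319). Descending to TCP z 0.169 and gripping.

```bash
python3 -m creep '[[[2,-1,25],0],[[2,-1,55],0],[[2,-1,85],0],[[2,-1,110],0],[[2,-1,134],0]]'
python3 -m creep '[[[0,0,0],0],[[0,0,0],0],[[0,0,0],0],[[0,0,0],0],[[0,0,0],0]]' 0 30
python3 -m creep '[[[0,0,0],0],[[0,0,0],0],[[0,0,0],0],[[0,0,0],0],[[0,0,0],0]]'
```

```text
clock: 1.82
position: [0.5372, -0.3208, 0.1683]
ee_rot: [0.989, 0.146, -0.001, 0.0]
ft_force: [0.8, -1.2, 0.5]
grip_width: 0.999
grasp_force: 0.0
clock: 2.23
position: [0.5396, -0.3197, 0.1718]
ee_rot: [0.989, 0.147, 0.001, 0.001]
ft_force: [0.2, 0.8, 0.3]
grip_width: 0.3
grasp_force: 0.0
clock: 2.65
position: [0.5395, -0.3196, 0.1716]
ee_rot: [0.989, 0.147, 0.001, 0.001]
ft_force: [-1.4, 0.5, 6.1]
grip_width: 0.219
grasp_force: 29.1
```

Gripped. Now I work out the circular path in tool axes.

```bash
python3 - <<'E'
import numpy as np
f=lambda p:(42*np.cos(p),-42*np.sin(p))
for s in range(0,240,40):
    r=[]
    for k in range(1,6):
        a,b=np.radians(s),np.radians(s+8*k); d=np.subtract(f(b),f(a)); r.append([[round(.957*d[0]+.291*d[1],1),round(.291*d[0]-.957*d[1],1),0],0])
    print(s,r)
E
```

```text
0 [[[np.float64(-2.1), np.float64(5.5), 0], 0], [[np.float64(-4.9), np.float64(10.6), 0], 0], [[np.float64(-8.4), np.float64(15.3), 0], 0], [[np.float64(-12.6), np.float64(19.4), 0], 0], [[np.float64(-17.3), np.float64(23.0), 0], 0]]
40 [[[np.float64(-5.1), np.float64(2.8), 0], 0], [[np.float64(-10.6), np.float64(5.0), 0], 0], [[np.float64(-16.3), np.float64(6.3), 0], 0], [[np.float64(-22.1), np.float64(6.8), 0], 0], [[np.float64(-28.0), np.float64(6.5), 0], 0]]
80 [[[np.float64(-5.8), np.float64(-1.1), 0], 0], [[np.float64(-11.3), np.float64(-3.0), 0], 0], [[np.float64(-16.5), np.float64(-5.7), 0], 0], [[np.float64(-21.3), np.float64(-9.0), 0], 0], [[np.float64(-25.6), np.float64(-13.0), 0], 0]]
120 [[[np.float64(-3.7), np.float64(-4.5), 0], 0], [[np.float64(-6.7), np.float64(-9.6), 0], 0], [[np.float64(-9.0), np.float64(-15.0), 0], 0], [[np.float64(-10.5), np.float64(-20.6), 0], 0], [[np.float64(-11.3), np.float64(-26.4), 0], 0]]
160 [[[np.float64(0.1), np.float64(-5.9), 0], 0], [[np.float64(1.0), np.float64(-11.7), 0], 0], [[np.float64(2.7), np.float64(-17.3), 0], 0], [[np.float64(5.2), np.float64(-22.6), 0], 0], [[np.float64(8.4), np.float64(-27.5), 0], 0]]
200 [[[np.float64(3.8), np.float64(-4.4), 0], 0], [[np.float64(8.3), np.float64(-8.3), 0], 0], [[np.float64(13.2), np.float64(-11.5), 0], 0], [[np.float64(18.5), np.float64(-14.0), 0], 0], [[np.float64(24.1), np.float64(-15.7), 0], 0]]
```

```bash
python3 -m creep '[[[-2,5.5,0],0],[[-5,10.5,0],0],[[-8.5,15.5,0],0],[[-12.5,19.5,0],0],[[-17.5,23,0],0]]'
python3 -m creep '[[[0,0,0],0],[[0,0,0],0]]'
```

```text
clock: 3.07
position: [0.5295, -0.3456, 0.1716]
ee_rot: [0.989, 0.147, 0.001, -0.0]
ft_force: [-2.6, 5.8, 7.5]
grip_width: 0.223
grasp_force: 29.5
clock: 3.23
position: [0.5286, -0.3465, 0.1716]
ee_rot: [0.989, 0.147, -0.0, 0.0]
ft_force: [-5.9, 2.4, 8.6]
grip_width: 0.222
grasp_force: 29.6
```

```bash
python3 -m creep '[[[-5,3,0],0],[[-10.5,5,0],0],[[-16.5,6.5,0],0],[[-22,7,0],0],[[-28,6.5,0],0]]'
python3 -m creep '[[[-6,-1,0],0],[[-11.5,-3,0],0],[[-16.5,-5.5,0],0],[[-21.5,-9,0],0],[[-25.5,-13,0],0]]'
python3 -m creep '[[[0,0,0],0],[[0,0,0],0]]'
python3 - <<'E'
from h import *
save('top','top2.png')
E
```

```text
clock: 3.65
position: [0.5054, -0.3595, 0.1716]
ee_rot: [0.989, 0.148, 0.001, -0.0]
ft_force: [0.8, 5.5, 6.8]
grip_width: 0.219
grasp_force: 29.3
clock: 4.07
position: [0.4773, -0.355, 0.1717]
ee_rot: [0.989, 0.147, 0.002, 0.001]
ft_force: [4.9, 2.5, 5.8]
grip_width: 0.222
grasp_force: 29.2
clock: 4.23
position: [0.4768, -0.3548, 0.1716]
ee_rot: [0.989, 0.147, 0.001, 0.0]
ft_force: [0.7, 5.8, 8.8]
grip_width: 0.218
grasp_force: 29.6
```

Tracking well, with low forces. On to 160°, then 200° in smaller checks, watching for the stop.

```bash
python3 -m creep '[[[-3.5,-4.5,0],0],[[-6.5,-9.5,0],0],[[-9,-15,0],0],[[-10.5,-20.5,0],0],[[-11.5,-26.5,0],0]]'
python3 -m creep '[[[0,-6,0],0],[[1,-11.5,0],0],[[1,-11.5,0],0]]'
python3 - <<'E'
from h import *
save('top','top3.png');save('scene','sc3.png')
import cv2
a=cv2.imread('pics/top3.png')[185:335,390:490];b=cv2.imread('pics/sc3.png')[150:300,340:500]
cv2.imwrite('pics/c3.png',cv2.resize(np.hstack([a,b]),None,fx=3,fy=3))
E
```

```text
clock: 4.7
position: [0.4583, -0.334, 0.1716]
ee_rot: [0.989, 0.147, 0.002, 0.001]
ft_force: [4.5, -0.3, 5.6]
grip_width: 0.222
grasp_force: 29.4
clock: 4.95
position: [0.4555, -0.322, 0.1715]
ee_rot: [0.989, 0.147, 0.001, 0.001]
ft_force: [1.1, 2.0, 8.8]
grip_width: 0.218
grasp_force: 29.7
```

View pics/c3.png

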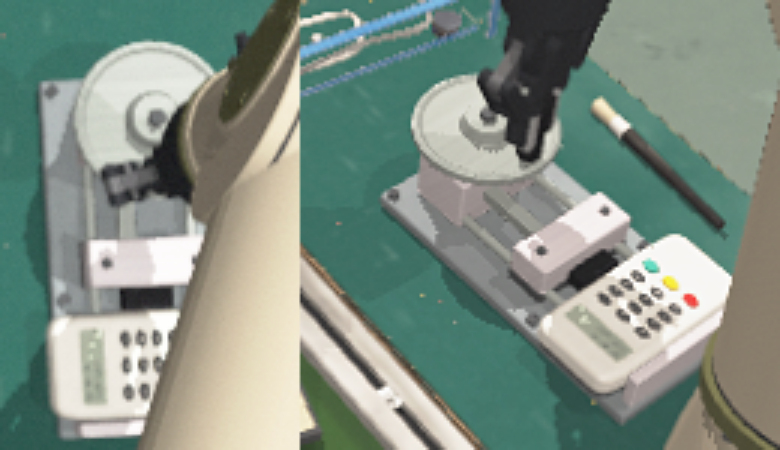

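The picture shows the wheel driving the carriage. The nose, at about crop row 307, is a few mm short of the terminal edge at about row 315. I'll continue in small steps and watch for the force to rise.

```bash
python3 -m creep '[[[1.5,-5.5,0],0],[[4,-11,0],0],[[4,-11,0],0]]'
python3 -m creep '[[[3,-5,0],0],[[3,-5,0],0],[[3,-5,0],0]]'
python3 -m creep '[[[2,-2,0],0],[[4,-4,0],0],[[4,-4,0],0]]'
```

```text
clock: 5.3
position: [0.4552, -0.3177, 0.1719]
ee_rot: [0.989, 0.144, 0.002, 0.006]
ft_force: [7.2, -26.2, -4.8]
grip_width: 0.22
grasp_force: 29.6
clock: 5.55
position: [0.456, -0.3159, 0.1721]
ee_rot: [0.99, 0.143, 0.002, 0.009]
ft_force: [6.9, -41.6, -10.6]
grip_width: 0.226
grasp_force: 30.5
clock: 5.8
position: [0.4583, -0.3139, 0.1722]
ee_rot: [0.99, 0.142, 0.002, 0.011]
ft_force: [10.0, -54.3, -16.4]
grip_width: 0.224
grasp_force: 32.7
```

The force climbs sharply at about 180°, which looks like the hard stop. I'll ease off most of the load and look before letting go.

```bash
python3 -m creep '[[[-5,8,0],0],[[-9,15,0],0],[[-9,15,0],0],[[-9,15,0],0]]'
python3 - <<'E'
from h import *
save('top','top4.png');save('scene','sc4.png')
a=cv2.imread('pics/top4.png')[245:320,395:450];b=cv2.imread('pics/sc4.png')[200:290,420:500]
cv2.imwrite('pics/c4.png',np.hstack([cv2.resize(a,(330,450)),cv2.resize(b,(400,450))]))
E
```

```text
clock: 6.13
position: [0.4579, -0.3187, 0.1719]
ee_rot: [0.989, 0.147, 0.003, 0.003]
ft_force: [12.1, -7.0, -0.6]
grip_width: 0.22
grasp_force: 31.0
```

View pics/c4.png

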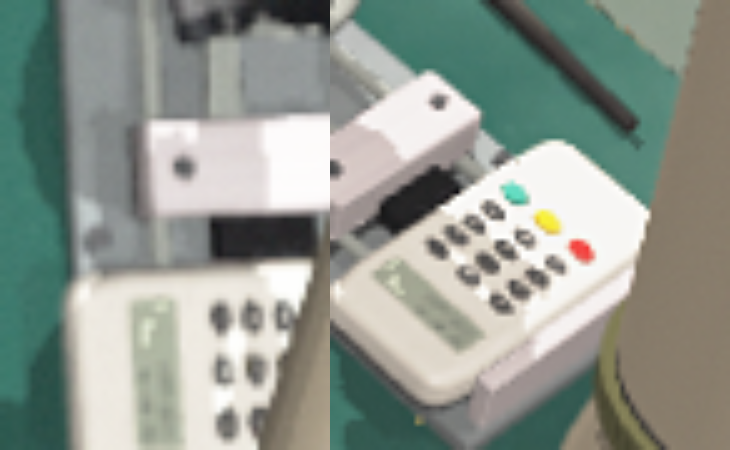

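The nose meets the terminal edge in both views: carriage to terminal is about 18 mm, the nose length. Releasing and lifting.

```bash
python3 -m creep '[[[0,0,0],0],[[0,0,0],0],[[0,0,0],0],[[0,0,0],0],[[0,0,0],0]]' 0.7
python3 -m creep '[[[0,0,-15],0],[[0,0,-40],0],[[0,0,-70],0],[[0,0,-100],0],[[0,0,-130],0]]'
python3 -m creep '[[[30,25,-10],0],[[60,50,-10],0],[[90,80,-10],0],[[90,80,-10],0],[[90,80,-10],0]]'
python3 - <<'E'
from h import *
save('top','top5.png');save('scene','sc5.png');save('wrist','w5.png')
a=cv2.imread('pics/top5.png')[185:335,390:490];b=cv2.imread('pics/sc5.png')[150:300,340:500]
cv2.imwrite('pics/c5.png',cv2.resize(np.hstack([a,b]),None,fx=3,fy=3))
E
```

```text
clock: 6.65
position: [0.4549, -0.3168, 0.1697]
ee_rot: [0.989, 0.147, -0.0, -0.0]
ft_force: [-0.8, 0.5, -0.3]
grip_width: 0.699
grasp_force: 0.0
clock: 7.07
position: [0.4549, -0.3167, 0.3012]
ee_rot: [0.989, 0.147, -0.0, -0.0]
ft_force: [0.9, -1.0, 0.4]
grip_width: 0.701
grasp_force: 0.0
clock: 7.48
position: [0.5656, -0.3675, 0.307]
ee_rot: [0.989, 0.147, -0.001, -0.002]
ft_force: [0.4, 1.1, 0.1]
grip_width: 0.702
grasp_force: 0.0
```

View pics/c5.png

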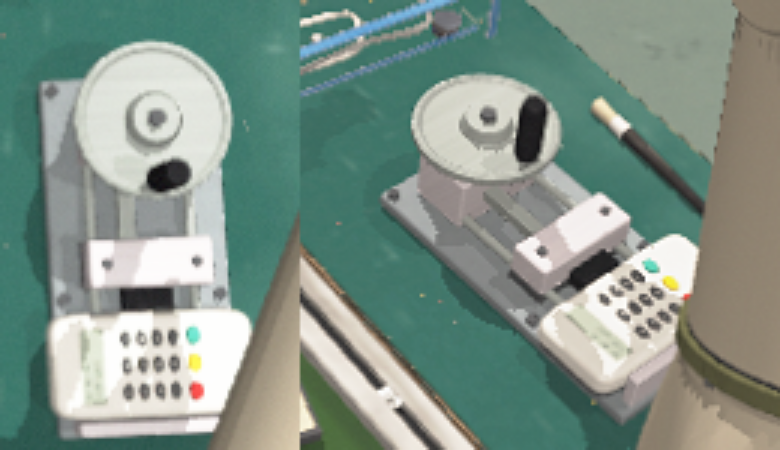

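View pics/w5.png

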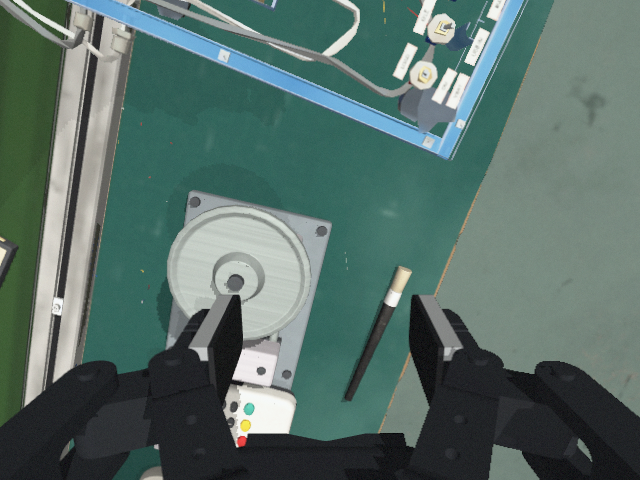

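The wheel now has its handle on the terminal side and the gripper is clear. I'll check the remaining gap numerically by comparing the carriage edge position across frames.

```bash
python3 - <<'E'
from h import *
for n in ['top1','top3','top4','top5']:
    c=dict(np.load(f'pics/{n}.npz')); g=c['pixels'][255:300,431:442].max(2).mean(1)
    print(n,list(zip(range(264,295),g[9:40].astype(int))))
    s=c['pixels'][:,418:428].mean((1,2)); d=np.diff(s)
c=dict(np.load('pics/top5.npz'))
im=c['pixels'];g=(im[190:260,410:475].max(2)<60).astype(np.uint8)
n,l,s,ce=cv2.connectedComponentsWithStats(g)
print([(s[i],ce[i]+[410,190]) for i in range(1,n) if s[i][4]>20])
print([ray(c,437,r,.033).round(4)[0] for r in (280,282,284,286,288,290)],ray(c,437,290,.028))
E
```

```text
top1 [(264, np.int64(226)), (265, np.int64(224)), (266, np.int64(168)), (267, np.int64(64)), (268, np.int64(39)), (269, np.int64(39)), (270, np.int64(41)), (271, np.int64(42)), (272, np.int64(43)), (273, np.int64(43)), (274, np.int64(92)), (275, np.int64(139)), (276, np.int64(152)), (277, np.int64(154)), (278, np.int64(152)), (279, np.int64(152)), (280, np.int64(153)), (281, np.int64(152)), (282, np.int64(152)), (283, np.int64(166)), (284, np.int64(192)), (285, np.int64(206)), (286, np.int64(205)), (287, np.int64(197)), (288, np.int64(190)), (289, np.int64(242)), (290, np.int64(253)), (291, np.int64(254)), (292, np.int64(254)), (293, np.int64(254)), (294, np.int64(252))]
top3 [(264, np.int64(171)), (265, np.int64(218)), (266, np.int64(230)), (267, np.int64(229)), (268, np.int64(230)), (269, np.int64(229)), (270, np.int64(227)), (271, np.int64(228)), (272, np.int64(229)), (273, np.int64(227)), (274, np.int64(226)), (275, np.int64(228)), (276, np.int64(231)), (277, np.int64(231)), (278, np.int64(229)), (279, np.int64(221)), (280, np.int64(151)), (281, np.int64(45)), (282, np.int64(39))
[... 1156 characters left out ...]
nt64(239)), (274, np.int64(241)), (275, np.int64(242)), (276, np.int64(245)), (277, np.int64(245)), (278, np.int64(244)), (279, np.int64(237)), (280, np.int64(166)), (281, np.int64(52)), (282, np.int64(39)), (283, np.int64(39)), (284, np.int64(40)), (285, np.int64(42)), (286, np.int64(43)), (287, np.int64(44)), (288, np.int64(104)), (289, np.int64(225)), (290, np.int64(250)), (291, np.int64(251)), (292, np.int64(252)), (293, np.int64(252)), (294, np.int64(248))]
[(array([ 29,  49,  14,  10, 100], dtype=int32), array([445.46, 243.37]))]
[np.float64(0.3818), np.float64(0.3775), np.float64(0.3733), np.float64(0.3691), np.float64(0.3648), np.float64(0.3606)] [ 0.36064203 -0.32359833  0.028     ]
```

```bash
python3 -c "
from workcell import manip
print(manip.hand_in())"
```

```text
the job is handed in; nothing more can be done
None
```

I wound the terminal fixture's handwheel clockwise about 180° to its hard stop, which brought the plug up against the terminal (within about 1 mm in the top view), then let go of the handle, backed the arm clear without going near the board's fixture, and handed the job in at about 7.6 s; no verdict came back.

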